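Tip the standing case into its marked bay

TASK

The small black case stands on its long edge just outside the yellow outline on the grey mat. Without gripping or lifting it, and pushing only gently, move it by a push low down, still standing, so that its foot slides over the nearest yellow line, then push it high up so that it topples over away from the line it crossed and comes down flat on its broad face, wholly inside the yellow outline. Leave the blue case standing where it is and do not disturb the tape measure, the tape roll or the mug.

Things in the scene. Friction and masses are not known exactly. Their poses are not given: they have to be found in the camera images.
- black_case: small black moulded case, 0.2 to 0.5 kg, loose, standing on its long narrow edge on the mat: 44 mm thick along its x, 130 mm wide along its y, 82 mm high along its z (ribs add up to 3 mm). Origin: centre of its underside. Its broad faces look along its +x and -x. It stands on the mat's +y or -y side of the bay, about 5 to 30 mm outside the line, facing it within 0.15 rad.
- case_center (a point): middle of the black case, 41 mm above its underside. Pushed square on a broad face below about 20 mm above the mat, the case slides standing; pushed at 55 mm or higher it topples about its far foot edge (by itself past about 0.5 rad of lean) and then lies 82 mm long in the fall direction, 130 mm across and 44 mm high.
- foot_a (a point): lower corner of the black case at its -y end, in the middle of its thickness
- foot_b (a point): lower corner of the black case at its +y end, in the middle of its thickness
- top_a (a point): upper corner of the black case at its -y end, in the middle of its thickness (82 mm above foot_a)
- top_b (a point): upper corner of the black case at its +y end, in the middle of its thickness (82 mm above foot_b)
- mat: grey rubber mat fixed on the bench, 260 mm along its x, 420 mm along its y, 3 mm thick. Origin: centre of its underside, which is also the centre of the bay. The bay is a rectangle outlined by a 6 mm yellow line on the mat's top: 180 mm along the mat's x and 130 mm along its y, measured over the outside of the line.
- blue_case: blue moulded case, 40 mm thick (x), 130 mm wide (y), 135 mm high, loose, standing on edge on the mat on the other side of the bay; origin: centre of its underside. Must stay standing.
- tape_measure: yellow tape measure, 64 x 83 x 32 mm, lying loose beyond the mat's +x edge; origin: centre of its underside
- tape_roll: roll of black tape, 64 mm across, 19 mm high, lying loose beyond the mat's +x edge; origin: centre of its underside
- mug: white mug, 82 mm across, 116 mm with its handle, 94 mm high, loose on the bench to the right of the mat; origin: centre of its underside
There are look-alikes about, which are no part of the job. Several things have the shape of the black_case; the one meant has the colours described above.

How it is judged:
On the way:
1. the black case stands upright with its leading foot edge over the nearest yellow line (angle between black_case's own z axis and vertical below 0.15 rad and y of case_center in the frame of mat between -0.085 and 0.085 m), for 0.2 s.
At the end, for the whole second after the job is handed in: the black case lies still on a broad face on the mat (within 0.12 rad of flat), all four of its corners inside the outer edge of the yellow outline (180 x 130 mm); the blue case still stands and it, the tape measure, the tape roll and the mug are within 15 mm of where they were (x of foot_a in the frame of mat between -0.09 and 0.09 m and y of foot_a in the frame of mat between -0.065 and 0.065 m and x of foot_b in the frame of mat between -0.09 and 0.09 m and y of foot_b in the frame of mat between -0.065 and 0.065 m and x of top_a in the frame of mat between -0.09 and 0.09 m and y of top_a in the frame of mat between -0.065 and 0.065 m and x of top_b in the frame of mat between -0.09 and 0.09 m and y of top_b in the frame of mat between -0.065 and 0.065 m and angle between black_case's own z axis and vertical between 1.45 and 1.69 rad and (angle between black_case's own x axis and vertical below 0.12 rad or angle between black_case's own x axis and vertical above 3.02 rad) and linear speed of black_case below 0.02 m/s and angular speed of black_case below 0.1 rad/s and height (world z) of case_center below 0.035 m and angle between blue_case's own z axis and vertical below 0.1 rad and distance of each of blue_case, tape_measure, tape_roll, mug from where it was at the start of the episode below 0.015 m); the robot touches nothing.
It fails at once if the black case is lifted (its centre more than 16 mm above its standing height) (height (world z) of case_center above 0.06 m).
It fails at once if the black case comes down lying (leaning over 1.35 rad) with a corner outside the yellow outline (angle between black_case's own z axis and vertical above 1.35 rad and not (x of foot_a in the frame of mat between -0.09 and 0.09 m and y of foot_a in the frame of mat between -0.065 and 0.065 m and x of foot_b in the frame of mat between -0.09 and 0.09 m and y of foot_b in the frame of mat between -0.065 and 0.065 m and x of top_a in the frame of mat between -0.09 and 0.09 m and y of top_a in the frame of mat between -0.065 and 0.065 m and x of top_b in the frame of mat between -0.09 and 0.09 m and y of top_b in the frame of mat between -0.065 and 0.065 m)).
It fails at once if the black case is squeezed or struck by the fingers with more than 25 N (contact force between the fingers and black_case above 25 N).
It fails at once if the blue case is tipped or moved by more than 15 mm (angle between blue_case's own z axis and vertical above 0.2 rad or distance of blue_case from where it was at the start of the episode above 0.015 m).
It fails at once if the tape measure, the tape roll or the mug is moved by more than 15 mm (distance of any of tape_measure, tape_roll, mug from where it was at the start of the episode above 0.015 m).
It also fails if it takes over 40 s, if anything falls off the work surface, if the arm or the gripper's body presses on something with over 40 N, if the wrist force passes 120 N, or if a joint passes its speed limit or range.

ROBOT

A 6-joint arm with a two-finger parallel gripper is mounted at the origin on a cart in front of the work surface, level with it; the furniture and walls round the work are solid. World frame = base frame: x ahead of the robot, y to its left, z up, the work surface at z = 0. Lengths are in m, angles in rad, forces in N, time in s.
With the tool pointing down it reaches from about 0.325 to 0.9 m from the base axis. Payload 6.1 kg.
Tool frame: the origin (TCP) lies between the finger pads; the fingertips stand robot.tip_extent ahead of it and the grasp point (between the pads) lies 2 mm behind it (robot.tip_extent is the distance from the TCP to the fingertips, in m); z points along the fingers, y is the direction in which the jaws open and shut (so a half turn about z gives the same grasp; the last joint's range is limited). The gripper opens to 85 mm and grips with 20 to 120 N. Pads are 22 mm wide; open, the fingers measure 114 mm over their backs; the gripper's body (76 mm by 85 mm) begins 54 mm behind the grasp point. The pads swing forward as they close: fully open they stand 13 mm farther back than shut.
Start: joints at [-0.126, 0.22, 1.526, -0, 1.395, -0.126], TCP at [0.625, -0, 0.248] pointing down, gripper open.
Joint ranges: [-2.98, 2.98], [-0.91, 2.08], [0.09, 2.57], [-1.24, 4.39], [0.2, 2.65], [-2.68, 2.68]. Speed limits (rad/s): [2.57, 2.57, 3.01, 3.14, 3.14, 3.14].

INTERFACE

Orientations are given as a unit quaternion [w, x, y, z].
In Python, from station import robot gives the robot as it stands.
- The arm moves only by the tool jog_arm, never from a script. Its argument "deltas" is text: rows parted by semicolons, each of 7 numbers parted by spaces: the turn, a rotation vector about the tool's x, y, z as a fraction of full scale, then the shift along the tool's x, y, z as a fraction of full scale, then the opening, from -1 (shut) to 1 (fully open). In form: wx wy wz x y z hand; .... A call has 1 to 10 rows; each row is the pose to reach, as a shift and turn from the pose commanded when the call began, along the tool's axes at that moment, turning the shorter way round; what a row does not reach only later rows make up. Full scale, the value 1, is 0.2 m for a shift and 2 pi rad for a turn. A row lasts 1/8 s, in which the tool goes at most 62.5 mm and 10.7 degrees, less where a joint would pass 70% of its speed; a pose out of reach is approached as far as the arm can. A call with a number of a shift or a turn outside -1 to 1 is refused whole. A call with a gripper value outside its range is refused whole. The fingers move at their own pace and stop on an object; the grip force is fixed at half the most. Time passes only in rows, so rows that repeat a pose let the fingers close. It gives the time, the measured TCP pose, the force and the opening at its end, in the units of the state.
- robot.read_state(): the state, without advancing time (a new reading comes with each control period).
- robot.snapshot(name): name is "scene" or "side" or "wrist"; returns (picture, depth): 480x640x3 uint8, red, green, blue; 480x640 float32, m along the optical axis (not along the pixel's ray), 0 where there is no reading.
- robot.camera_model(name): a dict with "intrinsics" (3x3 intrinsics, pixels), "R" (3x3) and "t" (3): a world point X has camera coordinates R X + t. Camera axes: x right, y down, z forward; pixel columns grow to the right and rows downward; lengths in m; the calibration is good to about 2 mm. The wrist camera is an equidistant fisheye: a pixel r from the principal point sees the ray r / f radians off the axis. A picture is of the moment at which its call begins: read the wrist's pose just before it. camera_model takes no time and is no camera call; for the wrist camera it gives the pose at the moment of the call.
- robot.finish_job(): hands the job in, once; it reports no verdict.
The state is a dict: "time": time; "qpos": joint angles; "dq": joint speeds; "joint_efforts": joint torques, N m; "tcp_pos": TCP position; "orientation": TCP orientation; "wrist_force": force on the tool from outside, world axes, zero at the start; "torque": the same for the moment, N m; "width": opening from 0.0 (shut) to 1.0 (fully open).
Only numpy, scipy, OpenCV 4.12 (cv2) and the standard library are available. Lean on these libraries where they do the work, as an engineer would, in place of code of your own. Each camera call takes 0.05 s, during which the arm holds its last target. There are 200 camera calls.

## Working session

There is one attempt and no reset: what is moved stays moved. The work goes in short steps, Python scripts to look and compute and a tool call to move; the robot and the scene stay as the last step left them, time stands still between calls to the robot, and variables do not carry over. Pictures are saved under pics/ and viewed, about 8 in all and at most 12, crops included, and the job is handed in when it is done.

Besides the shell and the picture viewer there is one more tool, called after "Request:" as name(argument=value, ...) on one line, values as JSON. jog_arm: Moves the arm, as the interface text tells. Its arguments: {"type":"object","properties":{"deltas":{"type":"string"}},"required":["deltas"]}

```bash
mkdir -p pics; ls; cat > h.py <<'E'
import numpy as np, cv2
from station import robot
def snap(n,f=None):
    p,d=robot.snapshot(n)
    if f: cv2.imwrite('pics/'+f,p[:,:,::-1])
    return p,d
def pts(n,d):
    m=robot.camera_model(n);K=np.array(m['intrinsics']);R=np.array(m['R']);t=np.array(m['t'])
    v,u=np.mgrid[:d.shape[0],:d.shape[1]]
    c=np.stack([(u-K[0,2])/K[0,0]*d,(v-K[1,2])/K[1,1]*d,d],-1)
    return (c-t)@R
def ray(n,uv,z):
    m=robot.camera_model(n);K=np.array(m['intrinsics']);R=np.array(m['R']);t=np.array(m['t'])
    uv=np.atleast_2d(uv).astype(float)
    c=np.c_[(uv[:,0]-K[0,2])/K[0,0],(uv[:,1]-K[1,2])/K[1,1],np.ones(len(uv))]@R
    o=-R.T@t
    return o+c*((z-o[2])/c[:,2])[:,None]
E
python3 - <<'E'
from h import *
a,_=snap('scene');b,_=snap('side')
cv2.imwrite('pics/s1.png',a[:,:,::-1]);cv2.imwrite('pics/s2.png',b[:,:,::-1])
s=robot.read_state();print(s['time'],s['tcp_pos'],s['orientation'],s['wrist_force'],s['width'],robot.tip_extent)
for n in('scene','side'):
    m=robot.camera_model(n);R=np.array(m['R']);print(n,-R.T@np.array(m['t']),R[2])
E
```

```text
pics
0.1 [6.24487855e-01 4.16559211e-05 2.47310267e-01] [-6.88020149e-04  7.07116538e-01  7.07096489e-01 -5.32388863e-04] [-0.37402847 -0.3929457  -0.66891314] 1.0025011748266321 0.017
scene [-0.11659358 -0.69298881  1.04494148] [ 0.53097559  0.43635768 -0.72639996]
side [0.27087667 0.8019557  0.61236031] [ 0.25784865 -0.84205754 -0.47376488]
```

View pics/s1.png

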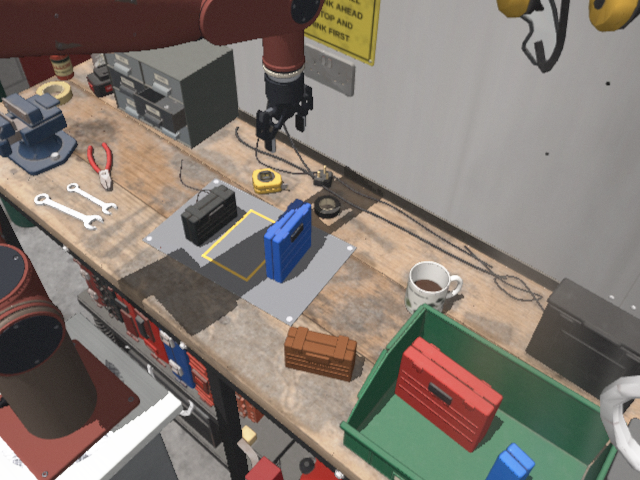

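View pics/s2.png

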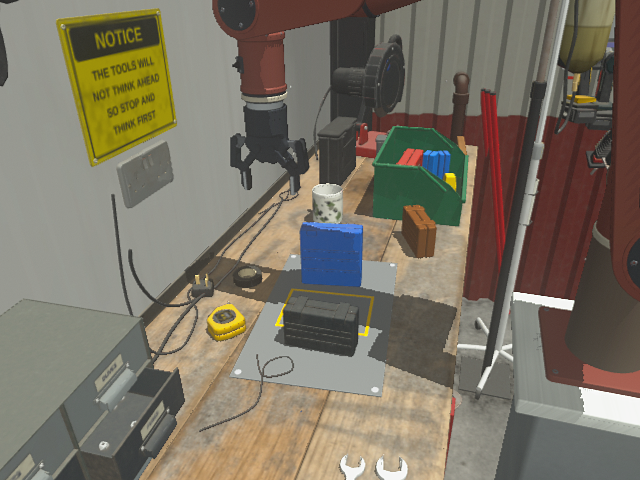

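The case wanted is the small black one on the mat, at scene (210,215) and side (322,325). It stands on the +y side of the bay. Things that could be taken for it:
- the brown case, scene (320,352)
- the red case in the bin, scene (450,390)
- the large dark case, scene (590,335)
- the open drawer, scene (155,110)
- the blue case, scene (288,240), which must stay put

Next I'll measure from depth and colour, and check a close crop.

```bash
cat > meas.py <<'E'
from h import *
def cloud():
    P=[];C=[]
    for n in('scene','side'):
        a,d=snap(n);p=pts(n,d)
        ok=(d>0)&(p[...,0]>.35)&(p[...,0]<.85)&(abs(p[...,1])<.35)&(p[...,2]<.16)
        P.append(p[ok]);C.append(cv2.cvtColor(a,cv2.COLOR_RGB2HSV)[ok].astype(int))
    return P,C
def rect(q): return cv2.minAreaRect((q[:,:2]*1000).astype(np.float32))
E
python3 - <<'E'
from meas import *
P,C=cloud()
ys=[]
for p,c in zip(P,C):
    H,S,V=c.T
    yl=(H>20)&(H<35)&(S>120)&(p[:,2]<.012)&(p[:,0]<.75)&(p[:,2]>-.005)
    q=p[yl]; ys.append(q); print('yellow',len(q),q[:,2].mean(),rect(q), q.min(0),q.max(0))
    g=(S<60)&(V>70)&(p[:,2]<.008)&(p[:,2]>-.004)
    bk=(V<80)&(p[:,2]>.03)&(p[:,2]<.1)
    for nm,lo,hi,m in(('blktop',.076,.095,V<110),('blkall',.02,.095,(V<110)&(S<110)),('bluetop',.125,.15,(H>100)&(H<130)&(S>100)),('blue',.03,.15,(H>100)&(H<130)&(S>100))):
        q=p[m&(p[:,2]>lo)&(p[:,2]<hi)&(p[:,0]<.72)]
        if len(q)>5: print(nm,len(q),rect(q),np.percentile(q[:,2],[5,50,95]).round(3))
print('both',rect(np.vstack(ys)))
a,_=snap('scene');cv2.imwrite('pics/c1.png',cv2.resize(a[170:330,130:370,::-1],None,fx=3.3,fy=3.3))
E
```

```text
yellow 313 0.0023387732331545397 ((553.21142578125, 34.39949035644531), (280.0774841308594, 134.48605346679688), 12.765336990356445) [ 0.41644469 -0.05501738 -0.00451808] [0.68645303 0.1236172  0.01198892]
blktop 1093 ((488.26324462890625, -109.18218994140625), (512.4563598632812, 203.7713623046875), 80.87471771240234) [0.077 0.083 0.09 ]
blkall 1972 ((578.025146484375, -101.88528442382812), (281.8067321777344, 501.36083984375), 3.8086771965026855) [0.025 0.072 0.086]
bluetop 986 ((528.7969970703125, -88.7694320678711), (132.55416870117188, 45.11894989013672), 9.946276664733887) [0.128 0.136 0.139]
blue 2256 ((528.2188110351562, -90.75807189941406), (133.461181640625, 46.54222869873047), 7.7912516593933105) [0.04  0.114 0.138]
yellow 533 0.004845689002963619 ((572.331787109375, 42.57344055175781), (331.23431396484375, 164.83322143554688), 19.236141204833984) [ 0.41531965 -0.05348922 -0.00164157] [0.71399478 0.16635581 0.0119728 ]
blktop 1441 ((465.230712890625, -98.88783264160156), (254.7577362060547, 493.1156921386719), 4.4604949951171875) [0.078 0.085 0.088]
blkall 3720 ((551.4002685546875, -101.63018798828125), (531.4669799804688, 322.5887451171875), 81.15067291259766) [0.024 0.064 0.087]
bluetop 828 ((529.7592163085938, -84.05970764160156), (127.42756652832031, 46.08760070800781), 8.535419464111328) [0.127 0.137 0.139]
blue 3184 ((529.9542236328125, -83.77995300292969), (129.08558654785156, 46.06254577636719), 8.915133476257324) [0.037 0.095 0.139]
both ((572.331787109375, 42.57344055175781), (331.23431396484375, 164.83322143554688), 19.236141204833984)
```

View pics/c1.png

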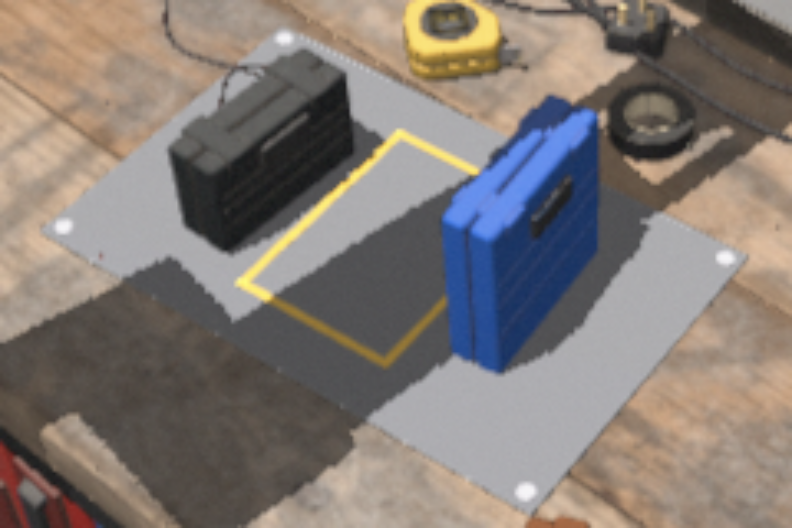

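The crop shows the small black case standing outside the nearer (+y) yellow line, with the blue case opposite. Bay corners are at crop (400,131), (235,284) and (387,367), and the mat pins are at (284,38), (64,226), (727,258) and (526,491). Next I restrict the masks to the mat.

```bash
python3 - <<'E'
from meas import *
pin=np.array([(284,38),(64,226),(727,258),(526,491)])/3.3+[130,170]-.35
cor=np.array([(400,131),(235,284),(387,367)])/3.3+[130,170]-.35
pp=ray('scene',pin,.003);print('pins',pp.round(4).tolist());print('centre',((pp[0]+pp[3])/2).round(4),((pp[1]+pp[2])/2).round(4))
print('corners',ray('scene',cor,.003).round(4).tolist())
P,C=cloud();T=[]
for p,c in zip(P,C):
    H,S,V=c.T
    roi=(p[:,0]>.44)&(p[:,0]<.635)&(p[:,1]>-.06)&(p[:,1]<.11)
    yl=(H>20)&(H<35)&(S>120)&(p[:,2]<.009)&(p[:,2]>-.003)&roi
    print('yellow',yl.sum(),rect(p[yl]))
    roi=(p[:,0]>.4)&(p[:,0]<.66)&(p[:,1]>.04)&(p[:,1]<.24)&(S<110)&(V<120)
    for z in((.015,.095),(.078,.095)):
        q=p[roi&(p[:,2]>z[0])&(p[:,2]<z[1])];r=rect(q);print('blk',len(q),r)
    T.append(q)
print('blk both',rect(np.vstack(T)))
E
```

```text
pins [[0.6078, 0.2273, 0.003], [0.3734, 0.2023, 0.003], [0.6496, -0.1678, 0.003], [0.4149, -0.1911, 0.003]]
centre [0.5113 0.0181 0.003 ] [0.5115 0.0172 0.003 ]
corners [[0.5927, 0.0899, 0.003], [0.414, 0.0723, 0.003], [0.4294, -0.0564, 0.003]]
yellow 174 ((518.225341796875, 20.179546356201172), (167.56573486328125, 133.47315979003906), 5.780880928039551)
blk 1938 ((488.49749755859375, 115.34274291992188), (133.5618438720703, 55.47028350830078), 2.193021297454834)
blk 869 ((488.85968017578125, 115.35661315917969), (132.8369140625, 55.47028350830078), 2.193021297454834)
yellow 244 ((517.6000366210938, 19.637901306152344), (169.5323944091797, 131.73191833496094), 6.523839473724365)
blk 3396 ((490.8882751464844, 121.3939437866211), (129.81842041015625, 51.15857696533203), 0.7732928395271301)
blk 1333 ((490.39300537109375, 121.63459777832031), (127.69515991210938, 51.199058532714844), 1.1738040447235107)
blk both ((488.5523681640625, 117.1532211303711), (132.5876922607422, 59.39029312133789), 0.6273967027664185)
```

```bash
cat > plan.py <<'E'
from h import *
from scipy.spatial.transform import Rotation as Rn
YAW=.1; C0=np.array([.5114,.0177])
def m2w(x,y): 
    c,s=np.cos(YAW),np.sin(YAW); return C0+[c*x-s*y,s*x+c*y]
def w2m(w): 
    c,s=np.cos(YAW),np.sin(YAW); d=np.array(w)[...,:2]-C0; return np.stack([c*d[...,0]+s*d[...,1],-s*d[...,0]+c*d[...,1]],-1)
R0=Rn.from_quat([1,1,0,0],scalar_first=False)  # tool x=world y, y=world x
def pose(mx,my,z,th,e):
    R=Rn.from_euler('z',YAW)*Rn.from_euler('x',-th)*R0
    tip=np.r_[m2w(mx,my),z]
    return tip-e*R.as_matrix()[:,2],R
def cur():
    s=robot.read_state();return np.array(s['tcp_pos']),Rn.from_quat(s['orientation'],scalar_first=True)
def delta(g,R):
    p,Q=cur()
    return np.r_[(Q.inv()*R).as_rotvec()/(2*np.pi),Q.inv().apply(g-p)/.2].round(4)
E
python3 - <<'E'
from plan import *
p,Q=cur();print(Q.as_matrix().round(3))
for a in((-.011,.185,.18),(-.011,.185,.07)):
    g,R=pose(*a,np.radians(38),.017);print(g,delta(g,R))
E
```

```text
[[-0.  1. -0.]
 [ 1.  0.  0.]
 [ 0. -0. -1.]]
[0.48094089 0.21109156 0.19339618] [-0.0053 -0.1055 -0.0153  1.0554 -0.7196  0.2735]
[0.48094089 0.21109156 0.08339618] [-0.0053 -0.1055 -0.0153  1.0553 -0.7193  0.8235]
```

Request:
jog_arm(deltas="-0.001 -0.02 -0.003 0.2 -0.14 0.05 1; -0.002 -0.042 -0.006 0.4 -0.29 0.11 1; -0.003 -0.063 -0.009 0.6 -0.43 0.16 1; -0.004 -0.084 -0.012 0.8 -0.58 0.22 1; -0.0053 -0.1055 -0.0153 1 -0.72 0.27 1; -0.0053 -0.1055 -0.0153 1 -0.72 0.27 1; -0.0053 -0.1055 -0.0153 1 -0.72 0.27 1; -0.0053 -0.1055 -0.0153 1 -0.72 0.27 1")

```text
time: 1.35
tcp_pos: [0.4821, 0.1988, 0.1952]
orientation: [0.241, 0.636, 0.7, -0.218]
wrist_force: [-0.6, -0.5, 0.0]
width: 0.997
```

```bash
python3 - <<'E'
from plan import *
p,Q=cur();print(p,Q.as_matrix().round(3));s=robot.read_state();print(s['time'],s['width'],s['qpos'])
snap('side','side2.png')
g,R=pose(-.011,.185,.07,np.radians(38),.017);print(g,delta(g,R))
E
```

```text
[0.48211593 0.19878675 0.19519618] [[-0.075  0.995  0.061]
 [ 0.785  0.097 -0.612]
 [-0.615  0.002 -0.789]]
1.35 0.997299093094963 [ 0.57384674  0.28872945  1.68004845 -0.57962664  1.52399836  0.61057755]
[0.48094089 0.21109156 0.08339618] [-1.000e-04 -1.000e-04 -6.000e-04  3.933e-01 -1.000e-03  4.027e-01]
```

View pics/side2.png

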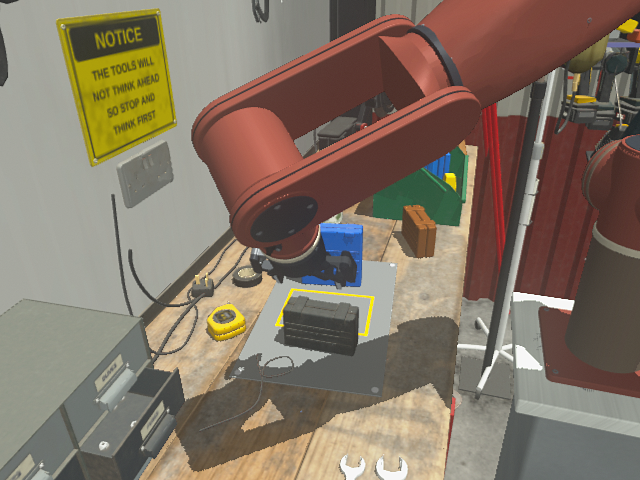

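The side view shows the gripper tilted and clear above the black case, with fingers near (345,265). Next I measure the fingertip extent in the tool frame from depth.

```bash
python3 - <<'E'
from plan import *
p,Q=cur()
for n in('scene','side'):
    a,d=snap(n);w=pts(n,d)[d>0];l=Q.inv().apply(w-p)*1000
    l=l[(abs(l[:,0])<60)&(abs(l[:,1])<75)&(l[:,2]>-90)&(l[:,2]<40)]
    print(n,len(l))
    for lo in range(-90,40,10):
        q=l[(l[:,2]>=lo)&(l[:,2]<lo+10)]
        if len(q)>2: print(lo,len(q),np.percentile(q[:,0],[3,97]).round(),np.percentile(q[:,1],[3,97]).round())
E
```

```text
scene 1746
-90 314 [-22.   6.] [-71.  62.]
-80 266 [-22.   7.] [-72.  65.]
-70 285 [-21.  13.] [-73.  67.]
-60 273 [-20.  10.] [-73.  68.]
-50 190 [-17.  10.] [-74.  68.]
-40 102 [-15.   8.] [-66.  63.]
-30 93 [-14.   7.] [-59.  53.]
-20 92 [-14.   8.] [-58.  53.]
-10 87 [-14.   8.] [-58.  54.]
0 44 [-13.   9.] [-51.  47.]
side 1055
-90 180 [-9. 19.] [-70.  67.]
-80 125 [-9. 18.] [-71.  68.]
-70 194 [-6. 17.] [-72.  69.]
-60 188 [-9. 16.] [-73.  68.]
-50 217 [-8. 13.] [-74.  66.]
-40 26 [ 4. 13.] [-58.  57.]
-30 29 [ 6. 11.] [-57.  47.]
-20 46 [ 2. 11.] [-56.  55.]
-10 42 [ 0. 11.] [-56.  54.]
0 8 [-3.  8.] [-30.  43.]
```

```bash
python3 - <<'E'
from plan import *
for a in((-.011,.175,.10),(-.011,.175,.03),(-.011,.175,.0125)):
    g,R=pose(*a,np.radians(32),.005);print(g,delta(g,R))
E
```

```text
[0.48271959 0.19336392 0.10424024] [-1.000e-04  1.650e-02 -6.000e-04  2.586e-01  5.000e-04  3.746e-01]
[0.48271959 0.19336392 0.03424024] [-1.000e-04  1.650e-02 -6.000e-04  4.739e-01 -1.000e-04  6.506e-01]
[0.48271959 0.19336392 0.01674024] [-1.000e-04  1.650e-02 -6.000e-04  5.277e-01 -2.000e-04  7.196e-01]
```

Request:
jog_arm(deltas="0 0.0165 0 0.13 0 0.19 1; 0 0.0165 0 0.26 0 0.375 1; 0 0.0165 0 0.36 0 0.51 1; 0 0.0165 0 0.44 0 0.61 1; 0 0.0165 0 0.475 0 0.65 1; 0 0.0165 0 0.50 0 0.685 1; 0 0.0165 0 0.52 0 0.71 1; 0 0.0165 0 0.525 0 0.717 1; 0 0.0165 0 0.525 0 0.717 1; 0 0.0165 0 0.525 0 0.717 1")

```text
time: 2.75
tcp_pos: [0.4819, 0.1947, 0.0171]
orientation: [0.205, 0.645, 0.713, -0.185]
wrist_force: [-0.1, -0.5, 0.3]
width: 0.998
```

```bash
python3 - <<'E'
from plan import *
p,Q=cur();print(p,robot.read_state()['wrist_force'])
for n in('scene','side'):
    a,d=snap(n,n+'3.png');w=pts(n,d)[d>0];l=Q.inv().apply(w-p)*1000
    k=(abs(l[:,0])<30)&(abs(abs(l[:,1])-48)<14)&(l[:,2]>-45)&(l[:,2]<30)&(w[:,2]>.007)
    print(n,k.sum(),'zmin',np.percentile(w[k][:,2],[0,2,5]).round(4),'tipz',np.percentile(l[k][:,2],[95,98,100]).round(1))
    print('front my',np.percentile(w2m(w[k])[:,1],[0,2,5]).round(4))
g,R=pose(-.011,.175,.0125,np.radians(32),.005);print(delta(g,R))
for my in(.14,.10):
    g,R=pose(-.011,my,.0125,np.radians(32),.005);print(my,delta(g,R))
E
```

```text
[0.48187695 0.19468769 0.01714103] [-0.14590277 -0.50697931  0.30216148]
scene 346 zmin [0.0072 0.0132 0.0186] tipz [-0.4  3.3  8. ]
front my [0.166  0.1697 0.1714]
side 125 zmin [0.0072 0.0074 0.0079] tipz [-1.6  0.2  1.5]
front my [0.1841 0.1862 0.1871]
[ 0.0001  0.0002 -0.0001 -0.005   0.0039  0.0048]
0.14 [ 1.000e-04  2.000e-04 -1.000e-04 -1.533e-01  3.900e-03  9.770e-02]
0.1 [ 1.000e-04  2.000e-04 -1.000e-04 -3.228e-01  3.900e-03  2.039e-01]
```

View pics/scene3.png

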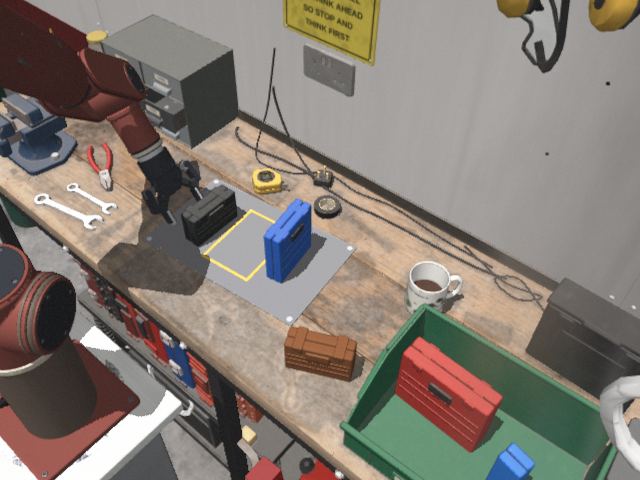

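The scene view shows both fingertips at (170,215) and (198,190), behind the black case and low on the mat. Now I start the gentle low push.

Request:
jog_arm(deltas="0 0 0 -0.042 0.004 0.027 1; 0 0 0 -0.085 0.004 0.053 1; 0 0 0 -0.114 0.004 0.072 1; 0 0 0 -0.131 0.004 0.082 1; 0 0 0 -0.144 0.004 0.09 1; 0 0 0 -0.157 0.004 0.098 1; 0 0 0 -0.17 0.004 0.106 1; 0 0 0 -0.182 0.004 0.114 1; 0 0 0 -0.191 0.004 0.119 1; 0 0 0 -0.191 0.004 0.119 1")

```text
time: 4.1
tcp_pos: [0.4868, 0.1495, 0.0167]
orientation: [0.205, 0.645, 0.713, -0.185]
wrist_force: [0.7, 0.5, 0.3]
width: 0.997
```

```bash
cat > blk.py <<'E'
from plan import *
def blk():
    p,Q=cur()
    for n in('scene','side'):
        a,d=snap(n);ok=d>0;w=pts(n,d)[ok];c=cv2.cvtColor(a,cv2.COLOR_RGB2HSV)[ok];m=w2m(w);l=Q.inv().apply(w-p)
        k=(abs(m[:,0]+.011)<.085)&(m[:,1]>.0)&(m[:,1]<.15)&(c[:,1]<110)&(c[:,2]<120)&(w[:,2]>.012)&(w[:,2]<.1)
        k&=~((abs(l[:,0])<.025)&(abs(l[:,1])<.08)&(l[:,2]<.012))
        for lo in(.012,.076):
            kk=k&(w[:,2]>lo);r=cv2.minAreaRect((m[kk]*1000).astype(np.float32));print(n,lo,kk.sum(),np.round(r[0],1),np.round(r[1],1),round(r[2],1),'y',np.percentile(m[kk][:,1]*1000,[1,99]).round(1),'z98',np.percentile(w[kk][:,2],98).round(4))
    return
E
python3 - <<'E'
from blk import *
blk();p,Q=cur();print(w2m(p+.005*Q.as_matrix()[:,2]),robot.read_state()['wrist_force'])
E
```

```text
scene 0.012 1949 [-11.   95.6] [ 54.4 134.5] 88.6 y [ 70.9 119.9] z98 0.0876
scene 0.076 920 [-10.2  96.6] [ 52.5 133.1] 88.6 y [ 72.2 121.3] z98 0.0883
side 0.012 647 [-51.6 103.4] [48.4 43.7] 89.0 y [ 81.  126.3] z98 0.0884
side 0.076 448 [-51.5 103.3] [48.5 43.5] 88.3 y [ 80.7 126.6] z98 0.0886
[-0.01115773  0.13111108] [-0.29874388  0.22577831  0.38353726]
```

Request:
jog_arm(deltas="0 0 0 -0.013 0 0.008 1; 0 0 0 -0.025 0 0.016 1; 0 0 0 -0.038 0 0.024 1; 0 0 0 -0.051 0 0.032 1; 0 0 0 -0.064 0 0.04 1; 0 0 0 -0.076 0 0.048 1; 0 0 0 -0.089 0 0.056 1; 0 0 0 -0.102 0 0.064 1; 0 0 0 -0.114 0 0.071 1; 0 0 0 -0.114 0 0.071 1")

```text
time: 5.45
tcp_pos: [0.4894, 0.1226, 0.0168]
orientation: [0.205, 0.645, 0.713, -0.186]
wrist_force: [0.6, 0.2, -1.2]
width: 1.0
```

```bash
python3 - <<'E'
from blk import *
blk();p,Q=cur();print(p,w2m(p+.005*Q.as_matrix()[:,2]),robot.read_state()['wrist_force'])
snap('scene','s5.png')
E
```

```text
scene 0.012 1953 [-10.5  69.6] [ 56.7 134.7] 87.4 y [44.5 93.6] z98 0.0878
scene 0.076 936 [-11.   70.3] [ 55.4 131.8] 87.4 y [46.1 94.8] z98 0.0886
side 0.012 592 [-51.6  75.6] [45.4 49.2] 4.2 y [55.1 99.2] z98 0.0885
side 0.076 428 [-51.4  75.6] [45.  49.2] 4.2 y [54.7 99.2] z98 0.0889
[0.48942403 0.12274262 0.01682114] [-0.01138114  0.10405506] [-0.13246482  0.35201879  0.94667688]
```

View pics/s5.png

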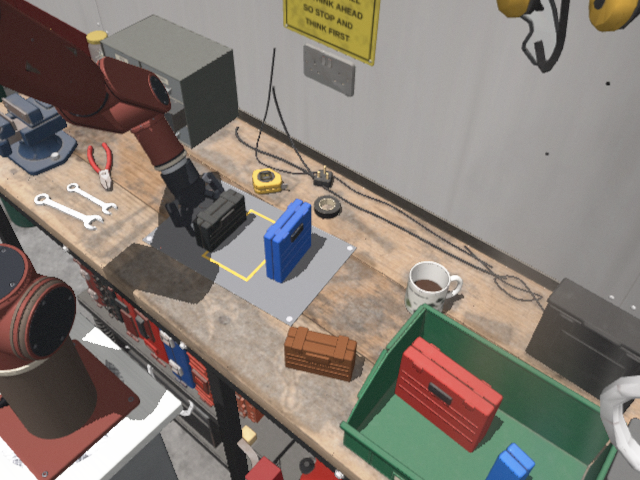

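The case still stands at mat y≈0.073, its foot over the +y line (scene (220,235)). Another 11 mm, then I back off.

Request:
jog_arm(deltas="0 0 0 -0.013 0 0.008 1; 0 0 0 -0.025 0 0.016 1; 0 0 0 -0.038 0 0.024 1; 0 0 0 -0.047 0 0.029 1; 0 0 0 -0.047 0 0.029 1; 0 0 0 -0.047 0 0.029 1; 0 0 0 0 0 0 1; 0 0 0 0.042 0 -0.027 1; 0 0 0 0.1 0 -0.062 1; 0 0 0 0.1 0 -0.062 1")

```text
time: 6.85
tcp_pos: [0.4873, 0.1478, 0.0168]
orientation: [0.205, 0.644, 0.713, -0.185]
wrist_force: [-0.4, -0.1, 0.6]
width: 1.0
```

```bash
python3 - <<'E'
from blk import *
blk();p,Q=cur();print(p,w2m(p+.005*Q.as_matrix()[:,2]),robot.read_state()['wrist_force'])
for a in((-.011,.128,.065),(-.011,.10,.065),(-.011,.09,.065)):
    g,R=pose(*a,np.radians(32),.005);print(a,delta(g,R))
E
```

```text
scene 0.012 1966 [-11.5  59.3] [ 53.6 133.5] 89.6 y [33.7 82.8] z98 0.0872
scene 0.076 951 [-10.8  59.7] [ 52.9 132.1] 89.6 y [35.1 83.5] z98 0.0877
side 0.012 828 [-49.2  67. ] [48.3 48.2] 0.5 y [46.6 88.8] z98 0.0879
side 0.076 279 [-61.5  71. ] [55.5 32.9] 58.2 y [45.7 89.2] z98 0.0882
[0.48711571 0.14674839 0.01665462] [-0.01127771  0.12817207] [-0.60379141 -1.1781654   0.58501202]
(-0.011, 0.128, 0.065) [ 1.000e-04  2.000e-04  1.000e-04 -1.404e-01  1.400e-03 -2.223e-01]
(-0.011, 0.1, 0.065) [ 1.000e-04  2.000e-04  1.000e-04 -2.590e-01  1.300e-03 -1.479e-01]
(-0.011, 0.09, 0.065) [ 1.000e-04  2.000e-04  1.000e-04 -3.014e-01  1.200e-03 -1.214e-01]
```

Standing, aligned with the mat, centre at mat y≈0.062. Now I raise the fingers and begin the high push at about 68 mm.

Request:
jog_arm(deltas="0 0 0 -0.07 0 -0.11 1; 0 0 0 -0.14 0 -0.222 1; 0 0 0 -0.14 0 -0.222 1; 0 0 0 -0.195 0 -0.188 1; 0 0 0 -0.238 0 -0.161 1; 0 0 0 -0.259 0 -0.148 1; 0 0 0 -0.272 0 -0.14 1; 0 0 0 -0.284 0 -0.132 1; 0 0 0 -0.297 0 -0.124 1; 0 0 0 -0.31 0 -0.116 1")

```text
time: 8.2
tcp_pos: [0.4914, 0.1066, 0.0695]
orientation: [0.205, 0.645, 0.713, -0.185]
wrist_force: [-0.6, 0.5, 1.4]
width: 1.001
```

```bash
python3 - <<'E'
from blk import *
blk();p,Q=cur();print(p,w2m(p+.005*Q.as_matrix()[:,2]),robot.read_state()['wrist_force'])
snap('scene','s6.png')
E
```

```text
scene 0.012 1811 [-10.7  51.4] [ 50.  135.3] 86.3 y [29.1 74.1] z98 0.0896
scene 0.076 873 [-10.   51.3] [ 45.3 133.1] 89.5 y [29.7 71.4] z98 0.0904
side 0.012 1506 [-8.5 61.2] [129.7  52.7] 0.7 y [54.3 86.6] z98 0.0607
side 0.076 8 [-44.9  37.1] [15.1  5.5] 2.5 y [34.3 39.8] z98 0.0893
[0.49134129 0.1063674  0.06942165] [-0.01110418  0.08757248] [1.33534323 0.39262838 0.64479535]
```

View pics/s6.png

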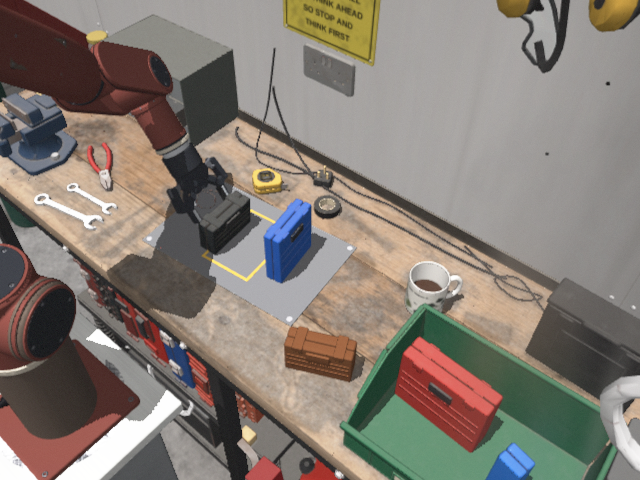

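The case (scene (225,225)) is starting to lean, about 0.1 rad, with its foot staying put. I continue the push.

Request:
jog_arm(deltas="0 0 0 -0.013 0 0.008 1; 0 0 0 -0.025 0 0.016 1; 0 0 0 -0.038 0 0.024 1; 0 0 0 -0.051 0 0.032 1; 0 0 0 -0.064 0 0.04 1; 0 0 0 -0.076 0 0.048 1; 0 0 0 -0.089 0 0.056 1; 0 0 0 -0.102 0 0.064 1; 0 0 0 -0.114 0 0.071 1; 0 0 0 -0.127 0 0.079 1")

```text
time: 9.6
tcp_pos: [0.4941, 0.0764, 0.0693]
orientation: [0.205, 0.645, 0.713, -0.185]
wrist_force: [-1.3, -0.1, 0.4]
width: 1.0
```

```bash
python3 - <<'E'
from plan import *
p,Q=cur();print(w2m(p+.005*Q.as_matrix()[:,2]),robot.read_state()['wrist_force'])
snap('scene','s7.png')
E
```

```text
[-0.01133128  0.05746618] [-1.25064023 -0.06609241  0.39677192]
```

View pics/s7.png

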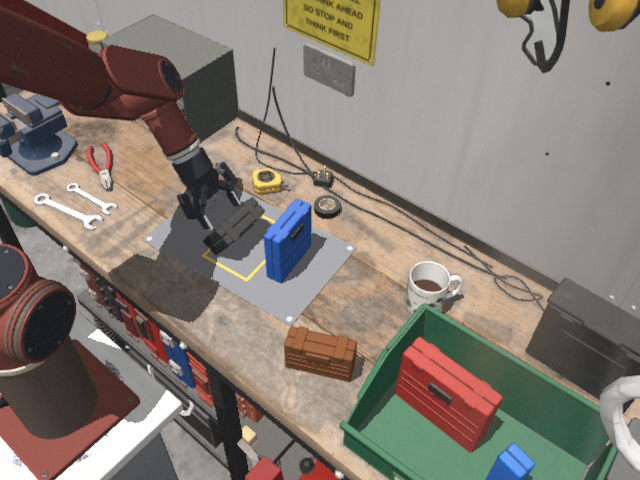

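The case at (235,230) is leaning well over and about to fall. I hold, then withdraw backwards and up.

Request:
jog_arm(deltas="0 0 0 -0.009 0 0.005 1; 0 0 0 -0.009 0 0.005 1; 0 0 0 -0.009 0 0.005 1; 0 0 0 -0.009 0 0.005 1; 0 0 0 0 0 -0.1 1; 0 0 0 0 0 -0.25 1; 0 0 0 0 0 -0.45 1; 0 0 0 0 0 -0.65 1; 0 0 0 0 0 -0.65 1; 0 0 0 0 0 -0.65 1")

```text
time: 10.9
tcp_pos: [0.4868, 0.1451, 0.1788]
orientation: [0.205, 0.645, 0.713, -0.186]
wrist_force: [-0.1, -0.4, 0.5]
width: 0.997
```

```bash
python3 - <<'E'
from plan import *
for n in('scene','side'):
    a,d=snap(n,n+'8.png');ok=d>0;w=pts(n,d)[ok];c=cv2.cvtColor(a,cv2.COLOR_RGB2HSV)[ok];m=w2m(w)
    k=(abs(m[:,0])<.1)&(abs(m[:,1])<.07)&(c[:,1]<110)&(c[:,2]<120)&(w[:,2]>.012)&(w[:,2]<.06)
    k2=k&(w[:,2]>.038)
    for q in(k,k2): r=cv2.minAreaRect((m[q]*1000).astype(np.float32));print(n,q.sum(),np.round(r[0],1),np.round(r[1],1),round(r[2],1),np.percentile(w[q][:,2],[50,98]).round(4),'x',np.percentile(m[q][:,0],[1,99]).round(4),'y',np.percentile(m[q][:,1],[1,99]).round(4))
    A=np.c_[m[k2]*1,np.ones(k2.sum())];print('tilt',np.linalg.lstsq(A,w[k2][:,2],rcond=None)[0])
    b=(c[:,0]>100)&(c[:,0]<130)&(c[:,1]>100)&(w[:,2]>.125)&(w[:,2]<.15)&(w[:,0]<.72)&(w[:,0]>.4)&(w[:,1]>-.2);print('blue',cv2.minAreaRect((w[b][:,:2]*1000).astype(np.float32)))
s=robot.read_state();print(s['tcp_pos'],s['wrist_force'],s['time'])
A=cv2.imread('pics/scene8.png')[150:340,110:380];cv2.imwrite('pics/c8.png',cv2.resize(A,None,fx=2.9,fy=2.9))
E
```

```text
scene 1911 [-10.8  -6.1] [134.6  86.1] 0.9 [0.0453 0.0503] x [-0.0763  0.0512] y [-0.0472  0.0337]
scene 1537 [-10.8  -5.1] [134.6  84.2] 0.9 [0.0459 0.0505] x [-0.0754  0.0515] y [-0.0459  0.0338]
tilt [0.00785638 0.00375542 0.04596559]
blue ((498.8426513671875, 254.88372802734375), (133.45431518554688, 741.62451171875), 4.991350173950195)
side 2531 [-8.5 -0. ] [ 86.  129.4] 89.7 [0.0467 0.0503] x [-0.0729  0.0541] y [-0.0395  0.0416]
side 1781 [-9. -0.] [129.2  85.1] 0.3 [0.0477 0.0505] x [-0.0727  0.0537] y [-0.0403  0.041 ]
tilt [ 0.0044938  -0.04638441  0.04742669]
blue ((496.94647216796875, -89.13459777832031), (61.45780944824219, 42.099708557128906), 11.211593627929688)
[0.48640177 0.14448063 0.17808259] [ 0.3185349  -0.53193969  0.13116689] 11.0
```

View pics/c8.png

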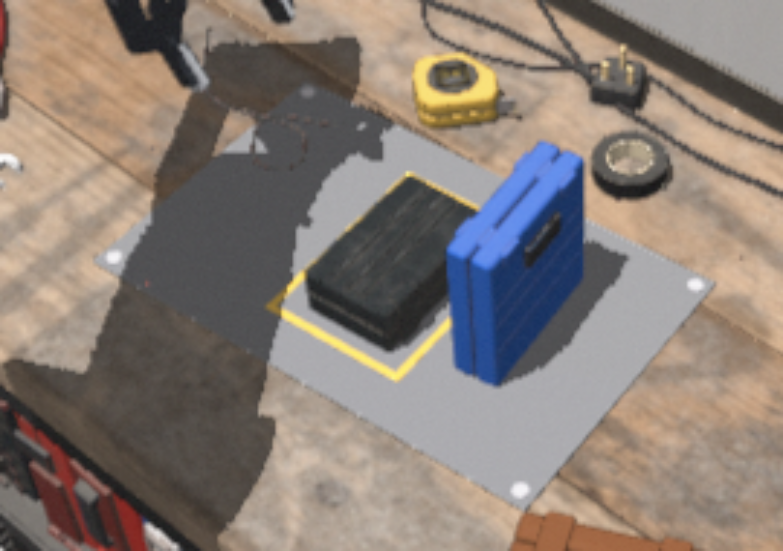

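The case at (395,265) in the crop lies flat inside the outline. The blue case, tape measure and tape roll look undisturbed, and the arm is clear. I hand in.

```bash
python3 -c "
from station import robot
print(robot.finish_job())"
```

```text
the job is handed in; nothing more can be done
None
```

The black case now lies flat inside the yellow outline, and I handed the job in at about 11 s of the 40 s; no verdict came back.

**What I did:** I pushed the case low, about 14 mm above the mat, with the open, tilted fingers. It slid upright over the +y line until its centre was at about 62 mm in the mat frame. I then pushed it at about 68 mm height until it toppled into the bay, and withdrew the arm.

**Last checks:**
- **Position:** the case spans about x −76 to +54 mm and y −46 to +41 mm in the mat frame, against limits of ±90 and ±65 mm. The two cameras differed by about 5 mm in y.
- **Flatness:** its upper face is about 43 mm above the mat with the case resting flat. The side camera's plane fit showed 0.046 rad of slope and the scene camera's showed about 0.004 rad, both under the 0.12 limit.
- **Robot:** it was clear of everything, with wrist force under 1.5 N at every reading I took.
- **Other objects:** in the last picture the blue case was standing, and the tape measure and tape roll looked unmoved. The mug was outside that crop, and the arm never went near it.
- **Failed check:** the final measurement of the blue case was no use, because the arm hid part of it in the side view and stray pixels spoiled the scene view. Its position rests on the picture alone.

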